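# Roll the transport wheel into its parking dock

## Task

Roll the rubber-tyred wheel along the bench on its tyre, pushing it by its axle stubs, into the grey parking dock: over the sill bar and on until it has pushed the yellow sliding stop fully home, and press it there with about 12 N for a full second. Let it turn rather than skid, never grip it, lift it or let it fall, and never push with more than about 22 N. Leave it standing there released, with the vials and the dish undisturbed.

Things in the scene. Friction and masses are not known exactly. Their poses are not given: they have to be found in the camera images.
- wheel: Loose wheel, black rubber tyre, 80 mm diameter, 24 mm wide, about 0.4 kg, standing on its tyre; it falls if it leans over 16 degrees. Origin at its centre, 40 mm up; y is the axle, x and z turn with it (at the start z is up, x points roughly to the dock). A steel axle stub, 10 mm diameter, sticks out 18 mm on each side (60 mm over both ends). A pusher on the tyre rubs and may jam it at the sill.
- wheel_mark (a point): The height of the red dots near the rim of the wheel (one on each side face), at 32 mm from the centre, in the middle of the width; at the top at the start, it goes to the bottom in half a turn (126 mm of rolling).
- dock: Grey dock, fixed. Origin on the bench in the lane's middle; x is the roll-in direction, z up. The wheel rolls on the bench between rails 10 mm high, 6 thick, 29 apart, from x -100 mm on, flared in front to a 53 mm mouth at -138. Round sill bar at x -40, 5 mm high: tyre meets it with the wheel's centre at -61, is over and down at -19. Behind it stop and stop block, 52 wide, 57 (with screw 67) high.
- stop_slide (a joint): Travel of the yellow stop (plate 44 mm wide, 14 to 62 mm above the bench) along the dock's x in its block, m: 0 out, 0.016 fully home (rigid end). Friction about 2.5 N, no spring; it starts at 0 to 0.004. The block is clamped anywhere over 20 mm, not measured: with the stop home, a wheel touching it has its centre somewhere at dock x 0 to 20 mm.
- vial_blue: Vial with blue cap, 23 mm in diameter, 43 mm high, standing beside the lane; origin at the centre of its underside. Leave it.
- vial_red: Vial with red cap, 23 mm in diameter, 43 mm high, standing beside the lane; origin at the centre of its underside. Leave it.
- petri: Flat round dish, 91 mm in diameter, 15 mm high, beside the lane; origin at the centre of its underside. Leave it.
Not all that is in view belongs to the job. There is more than one size of the wheel; the one meant has the size given above.

How it is judged (in metres and radians):
On the way, in this order (a step that is already met when the one before it is completed fails the run):
1. the wheel has rolled on its tyre about half a turn, in front of the sill (red mark at the bottom) (height (world z) of wheel_mark below 0.015 m and x of wheel in the frame of dock below -0.03 m and angle between wheel's own y axis and vertical between 1.3708 and 1.7708 rad), for 0.05 s.
2. the wheel stands in the dock beyond the sill (x of wheel in the frame of dock above -0.022 m and height (world z) of wheel below 0.043 m and angle between wheel's own y axis and vertical between 1.4208 and 1.7208 rad), for 0.05 s.
3. the wheel is pressed against the stop, which is fully home, with more than 5 N (value of joint stop_slide above 0.0145 m and contact force between wheel and dock above 5 N), for 0.5 s.
At the end, for the whole second after the job is handed in: Yellow stop within 1.5 mm of fully home; wheel upright (lean under 0.1 rad) on the bench in the dock, its centre at dock x -6 to 23 mm (home lies at 0 to 20) and within 6 mm of the lane's middle, axle square to the lane within 0.15 rad, at rest and released (value of joint stop_slide above 0.0145 m and x of wheel in the frame of dock between -0.006 and 0.023 m and y of wheel in the frame of dock between -0.006 and 0.006 m and height (world z) of wheel below 0.043 m and angle between the y axis of wheel and the y axis of dock, either way round below 0.15 rad and linear speed of wheel below 0.02 m/s and angle between wheel's own y axis and vertical between 1.4708 and 1.6708 rad); the robot touches nothing.
It fails at once if the wheel falls over (leans more than 20 degrees) (not (angle between wheel's own y axis and vertical between 1.2208 and 1.9208 rad)).
It fails at once if the wheel is lifted (more than 12 mm off the bench) (height (world z) of wheel above 0.052 m).
It fails at once if the wheel is gripped or pushed with more than 25 N (contact force between the fingers and wheel above 25 N).
It fails at once if a vial or the dish is moved by more than 15 mm (distance of any of vial_blue, vial_red, petri from where it was at the start of the episode above 0.015 m).
It also fails if it takes over 64 s, if anything falls off the work surface, if the arm or the gripper's body presses on something with over 40 N, if the wrist force passes 120 N, or if a joint passes its speed limit or range.

## Robot

A 6-joint arm with a two-finger parallel gripper is mounted at the origin on a cart in front of the work surface, level with it; the furniture and walls round the work are solid. World frame = base frame: x ahead of the robot, y to its left, z up, the work surface at z = 0. Lengths are in mm, angles in rad, forces in N, time in s.
With the tool pointing down it reaches from about 275 to 750 mm from the base axis. Payload 10.2 kg.
Tool frame: the origin (TCP) lies midway between the tips of the shut fingers; the grasp point (between the pads) lies 19 mm behind it; y points along the fingers, z is the direction in which the jaws open and shut, and the axes are right-handed (so a half turn about y gives the same grasp; the last joint's range is limited). The gripper opens to 85 mm and grips with 20 to 120 N. Pads are 22 mm wide; open, the fingers measure 114 mm over their backs; the gripper's body (76 mm by 85 mm) begins 54 mm behind the grasp point. The pads swing forward as they close: fully open they stand 13 mm farther back than shut.
Start: joints at [1.001, 0.313, 1.498, -0, 1.331, -0.223], TCP at [178.455, 493.746, 231.294] pointing down, gripper open.
Joint ranges: [-2.94, 2.94], [-0.97, 2.17], [0.19, 2.56], [-1.23, 4.37], [0.02, 3.11], [-2.88, 2.88]. Speed limits (rad/s): [2.39, 2.39, 3.01, 3.14, 3.14, 3.14].

## Interface

Orientations are given as a unit quaternion [w, x, y, z].
In Python, from rig import ctrl gives the robot as it stands.
- The arm moves only by the shell command python3 -m inch 'ROWS' [OPENING] [FORCE]. ROWS is JSON, one flat list of numbers, 6 for each row, row after row: the shift along the tool's x, y, z in cm, then the turn, a rotation vector about the tool's x, y, z in rad. A call has 1 to 8 rows; each row is the pose to reach, as a shift and turn from the pose commanded when the call began, along the tool's axes at that moment; what a row does not reach only later rows make up. A row lasts 1/12 s, in which the tool goes at most 41.7 mm and 7.16 degrees, less where a joint would pass 70% of its speed; a pose out of reach is approached as far as the arm can. A call with a gripper value outside its range is refused whole. OPENING is the gripper command: -1 is fully open, 1 is shut, values between are in proportion, set as the call begins (- or left out, the last holds). The fingers move at their own pace and stop on an object; FORCE is the grip in N (left out, the last holds). Time passes only in rows, so rows that repeat a pose let the fingers close. It gives the time, the measured TCP pose, the force and the opening at its end, in the units of the state.
- ctrl.sense(): the state, without advancing time (a new reading comes with each control period).
- ctrl.capture(name): name is "scene" or "top"; returns the picture (400x640x3 uint8, red, green, blue); there is no depth.
- ctrl.get_calibration(name): a dict with "fx", "fy", "cx", "cy" (pixels), "world_to_cam" (4x4, takes a point from world to camera coordinates). Camera axes: x right, y down, z forward; pixel columns grow to the right and rows downward; lengths in mm; the calibration is good to about 2 mm. A picture is of the moment at which its call begins. get_calibration takes no time and is no camera call.
- ctrl.finish_job(): hands the job in, once; it reports no verdict.
Trained networks look in the newest picture that a camera, given by its name, has taken for a name from the list of things; names that differ only in an ending like _2 or _b are one class to them, and where a whole thing is asked for, a point or a joint stands for the part that bears it (a point fixed in the world has none). Each returns a list of dicts, best first, with "score" (0 to 1); they miss things now and then, are a little off and sometimes report something else, mostly with a low value. They report only what shows in the picture. A call takes as long as a camera call. They do not tell look-alikes from the thing itself.
- ctrl.search_frame(thing, camera): "uv" ([column, row] in pixels, amid what is visible of it).
The state is a dict: "time_s": time; "joints": joint angles; "dq": joint speeds; "tau": joint torques, N m; "eef_pos": TCP position; "ee_rot": TCP orientation; "force": force on the tool from outside, world axes, zero at the start; "wrist_torque": the same for the moment, N m; "grip_width": opening from 0.0 (shut) to 1.0 (fully open).
Only numpy, scipy, OpenCV 4.12 (cv2) and the standard library are available. Lean on these libraries where they do the work, as an engineer would, in place of code of your own. Each camera call takes 0.05 s, during which the arm holds its last target.

## Working session

There is one attempt and no reset: what is moved stays moved. The work goes in short steps, Python scripts to look and compute and a shell command to move; the robot and the scene stay as the last step left them, time stands still between calls to the robot, and variables do not carry over. Pictures are saved under pics/ and viewed, and the job is handed in when it is done.

```bash
ls; mkdir -p pics; python3 - <<'E'
from rig import ctrl
import cv2
s=ctrl.sense(); print(s)
for n in("scene","top"):
    im=ctrl.capture(n); cv2.imwrite(f"pics/{n}0.png",im[:,:,::-1])
    c=ctrl.get_calibration(n); print(n,c)
    for t in("wheel","wheel_mark","dock","stop_slide","vial_blue","vial_red","petri"):
        print(t,[(d['score'],d['uv']) for d in ctrl.search_frame(t,n)][:4])
print(ctrl.sense()['time_s'])
E
```

```text
pics
{'time_s': 0.0, 'joints': array([ 1.00060696e+00,  3.13431912e-01,  1.49846625e+00, -1.45582542e-05,
        1.33099356e+00, -2.23394900e-01]), 'dq': array([-0.00012987, -0.00148074, -0.00088891, -0.00084093, -0.00097304,
       -0.00075023]), 'tau': array([-3.53105706e-04, -4.12266254e+01, -2.59739453e+01, -2.48178821e-04,
        4.16024282e-03,  4.80474071e-06]), 'eef_pos': array([178.30375832, 493.50960226, 230.73335258]), 'ee_rot': array([-0.69607777,  0.69692884, -0.12216853,  0.12182275]), 'force': array([-0.58110369,  0.22460981, -0.48141119]), 'wrist_torque': array([-0.03992101,  0.05334773,  0.01748353]), 'grip_width': 0.999979755110342}
scene {'fx': 380.1132625289457, 'fy': 380.1132625289457, 'cx': 318.28574192294616, 'cy': 200.0128095920713, 'world_to_cam': array([[ 8.67582502e-01, -4.96583189e-01,  2.65657291e-02,
        -5.25711769e+02],
       [-1.88002144e-01, -3.76977988e-01, -9.06941448e-01,
         1.30459339e+02],
       [ 4.60386572e-01,  7.81852117e-01, -4.20418210e-01,
         7.89246541e+02],
       [ 0.00000000e+00,  0.00000000e+00,  0.00000000e+00,
 
[... 479 characters left out ...]
041482, 'world_to_cam': array([[ 2.33288386e-02, -9.99719725e-01,  4.02939341e-03,
        -1.18078678e+02],
       [-9.91801323e-01, -2.36502203e-02, -1.25581854e-01,
         5.28072886e+02],
       [ 1.25641952e-01, -1.06667891e-03, -9.92075079e-01,
         8.70035369e+02],
       [ 0.00000000e+00,  0.00000000e+00,  0.00000000e+00,
         1.00000000e+00]])}
wheel [(0.88, [198.7, 152.2]), (0.65, [357.2, 252.9]), (0.49, [446.1, 228.3])]
wheel_mark [(0.94, [358.2, 251.4]), (0.73, [450.6, 224.8]), (0.56, [199.2, 155.3])]
dock [(0.65, [381.7, 167.0])]
stop_slide [(0.77, [387.6, 159.0])]
vial_blue [(0.65, [331.6, 204.4])]
vial_red [(0.55, [359.4, 249.9]), (0.52, [409.8, 230.8])]
petri []
0.8
```

View pics/scene0.png

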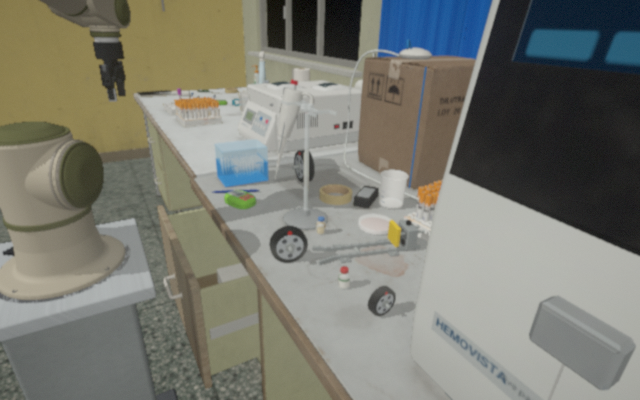

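View pics/top0.png

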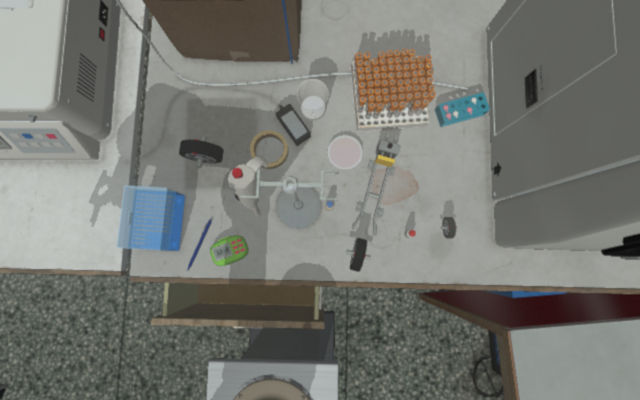

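```bash
python3 - <<'E'
import cv2,numpy as np
a=cv2.imread('pics/top0.png')[110:300,280:480]; cv2.imwrite('pics/topc.png',cv2.resize(a,None,fx=3.1,fy=3.1,interpolation=2))
a=cv2.imread('pics/scene0.png')[190:340,270:450]; cv2.imwrite('pics/scenec.png',cv2.resize(a,None,fx=4,fy=4,interpolation=2))
E
```

```text
(no output)
```

View pics/topc.png

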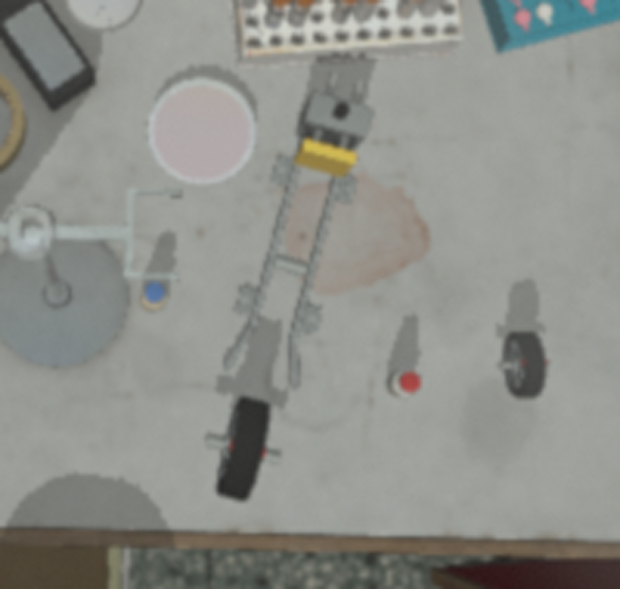

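View pics/scenec.png

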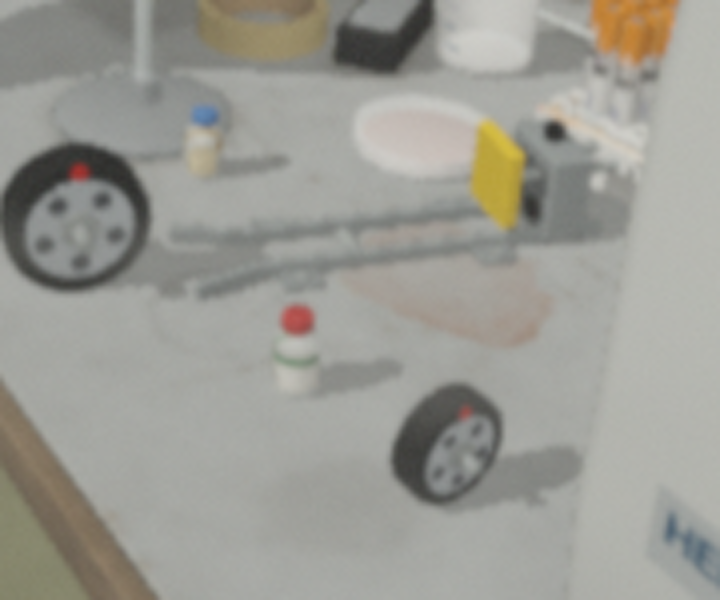

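The wheel candidates in the top view are (199,152), about 103 mm across, (357,253), about 82 mm, and (449,228), about 51 mm. The middle one, in line with the dock mouth, fits the 80 mm description. The dock's yellow stop is at (387,159), and the retort stand at (290,184) has to be avoided. Next I'll take measurements.

```bash
cat > h.py <<'E'
import numpy as np, cv2
from scipy.spatial.transform import Rotation as R
from rig import ctrl
def ray(n,uv):
    c=ctrl.get_calibration(n); T=c['world_to_cam']; Rm=T[:3,:3]; o=-Rm.T@T[:3,3]
    d=Rm.T@np.array([(uv[0]-c['cx'])/c['fx'],(uv[1]-c['cy'])/c['fy'],1]); return o,d
def atz(n,uv,z):
    o,d=ray(n,uv); return o+d*(z-o[2])/d[2]
def proj(n,p):
    c=ctrl.get_calibration(n); T=c['world_to_cam']; q=T[:3,:3]@np.asarray(p,float)+T[:3,3]
    return np.array([q[0]/q[2]*c['fx']+c['cx'],q[1]/q[2]*c['fy']+c['cy']])
def rot(): 
    q=ctrl.sense()['ee_rot']; return R.from_quat([q[1],q[2],q[3],q[0]]).as_matrix()
E
python3 - <<'E'
from h import *
print(rot().round(3)); print('camtop',ray('top',(0,0))[0], 'scene',ray('scene',(0,0))[0])
a=cv2.imread('pics/top0.png')
b=a[220:285,325:395];cv2.imwrite('pics/w.png',cv2.resize(b,None,fx=9,fy=9,interpolation=cv2.INTER_CUBIC))
b=a[140:235,340:410];cv2.imwrite('pics/d.png',cv2.resize(b,None,fx=6.2,fy=6.2,interpolation=cv2.INTER_CUBIC))
b=a[140:240,220:345];cv2.imwrite('pics/s.png',cv2.resize(b,None,fx=5,fy=5,interpolation=cv2.INTER_CUBIC))
E
```

```text
[[ 0.94  0.    0.34]
 [-0.34  0.    0.94]
 [ 0.   -1.    0.  ]]
camtop [ 417.18508354 -104.62849476  929.93256452] scene [ 117.26645864 -828.95340641  464.09851685]
```

View pics/w.png

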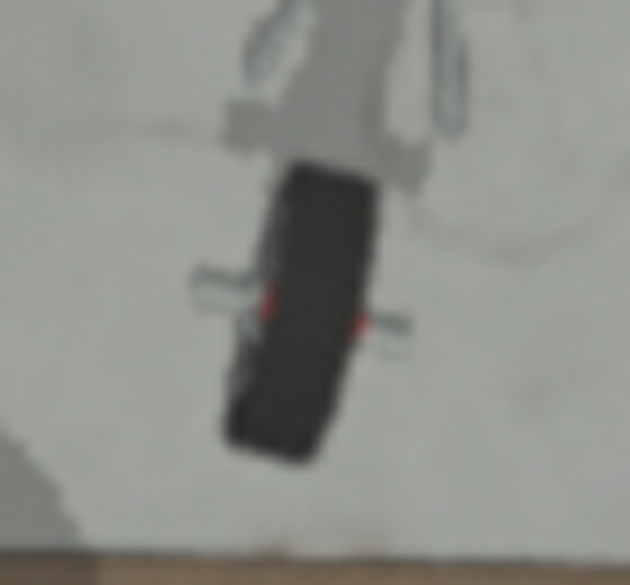

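View pics/d.png

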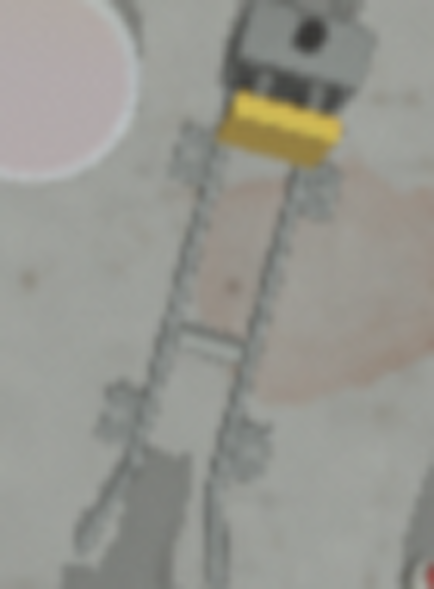

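View pics/s.png

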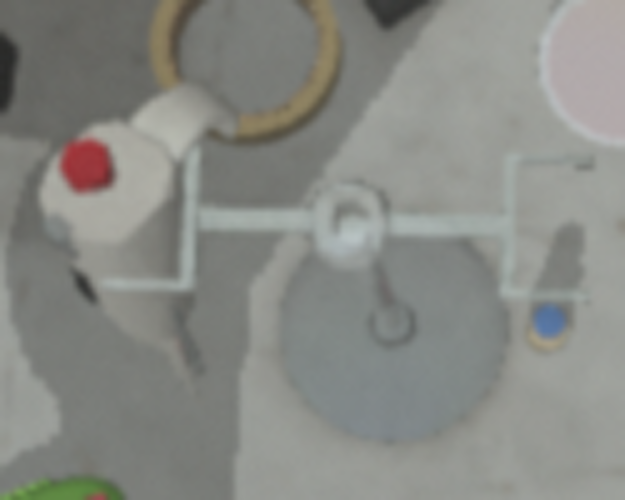

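```bash
python3 - <<'E'
from h import *
W=lambda u,v:(325+u/9,220+v/9)
D=lambda u,v:(340+u/6.2,140+v/6.2)
S=lambda u,v:(220+u/5,140+v/5)
def ang(p,q): d=q-p; return np.degrees(np.arctan2(d[1],d[0])).round(1)
p=lambda n,uv,z: atz(n,uv,z).round(1)[:2]
# rails (tops z=10) from front to back
for nm,a,b in(("L",D(140,440),D(208,170)),("R",D(218,470),D(293,190))):
    A,B=p('top',a,10),p('top',b,10); print(nm,A,B,ang(A,B))
A,B=p('top',D(182,330),4),p('top',D(240,352),4); print('sill',A,B,(A+B)/2,ang(A,B))
A,B=p('top',D(238,93),62),p('top',D(341,122),62); print('plate back top',A,B,(A+B)/2,ang(A,B),np.hypot(*(B-A)))
A,B=p('top',D(233,110),62),p('top',D(335,139),62); print('plate front top',A,B,(A+B)/2,ang(A,B))
A,B=p('top',W(192,285),40),p('top',W(410,337),40); print('stubs',A,B,(A+B)/2,ang(A,B),np.hypot(*(B-A)))
A,B=p('top',W(266,303),72),p('top',W(362,326),72); print('marks',A,B,(A+B)/2,ang(A,B),np.hypot(*(B-A)))
# tyre ends
A,B=p('top',W(270,450),35),p('top',W(336,168),35); print('tyre ends',A,B,(A+B)/2,ang(A,B),np.hypot(*(B-A)))
print('scene wheel', p('scene',(289.5,244.4),40), 'mark',p('scene',(290.0,233.2),72))
print('standbase',p('top',S(391,322),0))
for h in(200,300,350,400,450): 
    t=p('top',S(350,222),h); print(h,t,proj('scene',[*t,h]))
    print('  brackets', p('top',S(585,160),h),p('top',S(585,297),h))
for n,c in(('vb',(331.6,204.4)),('vr',(409.8,230.8))): print(n,p('top',c,43))
b=cv2.imread('pics/scene0.png')[60:260,230:400]; cv2.imwrite('pics/st.png',cv2.resize(b,None,fx=3,fy=3,interpolation=2))
E
```

```text
L [ 527.  -213.2] [ 641.1 -240.5] -13.5
R [ 515.4 -245.3] [ 633.5 -276. ] -14.6
sill [ 574.3 -230.9] [ 565.6 -255.1] [ 569.95 -243.  ] -109.8
plate back top [ 659.9 -244.6] [ 649.1 -285.3] [ 654.5  -264.95] -104.9 42.108550200642156
plate front top [ 652.9 -242.6] [ 642.2 -282.9] [ 647.55 -262.75] -104.9
stubs [ 423. -171.] [ 410.4 -230. ] [ 416.7 -200.5] -102.1 60.33042350257456
marks [ 418.6 -187.9] [ 413.2 -213. ] [ 415.9  -200.45] -102.1 25.674306222369477
tyre ends [ 379.3 -193.1] [ 455.6 -210.2] [ 417.45 -201.65] -12.6 78.19271065770774
scene wheel [ 416.5 -206.5] mark [ 413.9 -214.6]
standbase [541.3 -48.1]
200 [555.3 -42.3] [311.06462646 142.90613726]
  brackets [ 583.5 -137.6] [ 526.7 -138.6]
300 [536.4 -50.8] [306.43087467 102.48271762]
  brackets [ 560.7 -133.1] [ 511.7 -134. ]
350 [527.  -55.1] [303.90756317  80.20577357]
  brackets [ 549.3 -130.9] [ 504.2 -131.6]
400 [517.5 -59.4] [301.16448296  56.35596702]
  brackets [ 537.9 -128.6] [ 496.7 -129.3]
450 [508.  -63.6] [298.19813863  30.75546752]
  brackets [ 526.5 -126.3] [ 489.2 -127. ]
vb [ 537.6 -132.9]
vr [ 477.1 -324.9]
```

View pics/st.png

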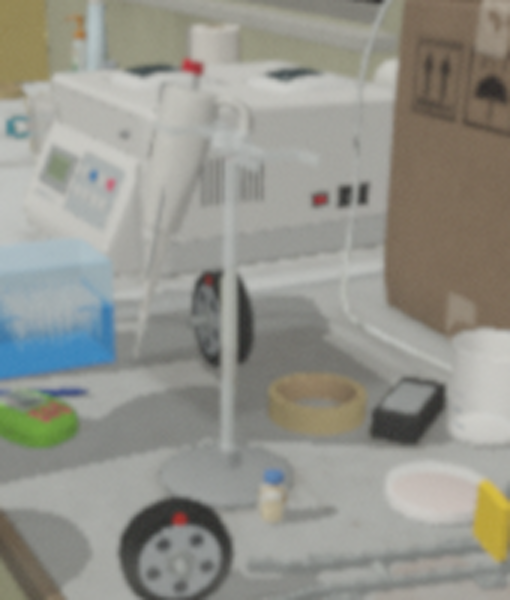

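The wheel is the middle one: stub span 60.3 mm, tyre length 78 mm, centre about (417,-200.5), yaw -12.3°. The dock axis is about -14.2°, so the wheel starts at dock x ≈ -199 mm, y ≈ +3 mm. My plan is to straddle the tyre with the fingers about 40 mm apart and push both stubs from behind. The first move is the approach at height.

```bash
python3 -m inch '[2.15,0,-2.87,0,0,0, 4.3,0,-5.74,0,0,0, 6.45,0,-8.61,0,0,0, 8.6,0,-11.48,0,0,0, 10.75,0,-14.35,0,0,0, 12.9,0,-17.22,0,0,0, 15.05,0,-20.09,0,0,0, 17.2,0,-22.96,0,0,0]' 0.06 20
python3 -m inch '[2.15,0,-2.87,0,0,0, 4.3,0,-5.74,0,0,0, 6.45,0,-8.61,0,0,0, 8.6,0,-11.48,0,0,0, 10.75,0,-14.35,0,0,0, 12.9,0,-17.22,0,0,0, 15.05,0,-20.09,0,0,0, 17.2,0,-22.96,0,0,0]'
python3 - <<'E'
from h import *
s=ctrl.sense(); p=s['eef_pos']; M=rot(); print(p,M.round(3),s['joints'],s['force'])
print('tool shift to target', M.T@(np.array([388,-193,120])-p), 'yaw',np.degrees(np.arctan2(M[1,0],M[0,0])))
E
```

```text
time_s: 1.47
eef_pos: [262.1, 217.9, 231.4]
ee_rot: [0.697, -0.696, 0.122, -0.122]
force: [0.7, -0.5, 0.5]
grip_width: 0.47
time_s: 2.13
eef_pos: [346.0, -57.0, 231.6]
ee_rot: [-0.696, 0.697, -0.122, 0.123]
force: [0.3, 0.6, 0.1]
grip_width: 0.473
[345.98554331 -57.02661233 231.57135944] [[ 0.94   0.001  0.341]
 [-0.341 -0.     0.94 ]
 [ 0.001 -1.    -0.   ]] [-5.01484620e-01 -8.89381969e-02  1.95124019e+00  8.17460276e-05
  1.27827175e+00 -1.72482179e+00] [0.27262488 0.63205415 0.10497194]
tool shift to target [  85.69294441  111.66768979 -113.53057433] yaw -19.909289298933942
```

```bash
python3 -m inch '[2.15,2,-2.85,0,-0.025,0, 4.3,4,-5.7,0,-0.05,0, 6.45,6,-8.5,0,-0.075,0, 8.57,8,-11.35,0,-0.1,0, 8.57,10,-11.35,0,-0.1,0, 8.57,11.1,-11.35,0,-0.1,0, 8.57,11.1,-11.35,0,-0.1,0]'
python3 - <<'E'
from h import *
for n in("scene","top"): cv2.imwrite(f"pics/{n}1.png",ctrl.capture(n)[:,:,::-1])
s=ctrl.sense(); M=rot(); print(s['eef_pos'],s['joints'],s['force'],'yaw',np.degrees(np.arctan2(M[1,0],M[0,0])))
a=cv2.imread('pics/top1.png')[130:300,290:460]; b=cv2.imread('pics/scene1.png')[130:300,220:440]
cv2.imwrite('pics/t1.png',cv2.resize(a,None,fx=3.5,fy=3.5,interpolation=2));cv2.imwrite('pics/s1.png',cv2.resize(b,None,fx=3.5,fy=3.5,interpolation=2))
E
```

```text
time_s: 2.72
eef_pos: [386.9, -190.5, 118.2]
ee_rot: [0.703, -0.701, 0.089, -0.086]
force: [-0.4, 0.3, -0.4]
grip_width: 0.472
[ 387.99896763 -190.90941601  120.65991005] [-7.29560919e-01  2.43926148e-01  1.90939871e+00  4.96563283e-06
  9.88258586e-01 -2.05362325e+00] [ 1.20281985 -0.01427083  0.35970947] yaw -14.136972950172696
```

View pics/t1.png

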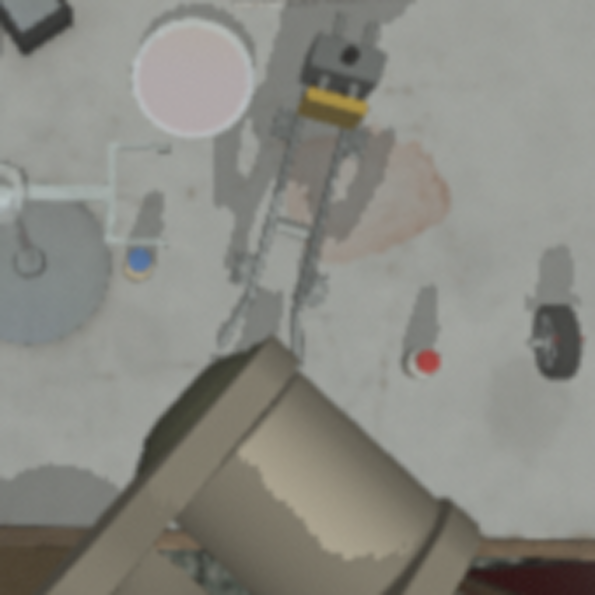

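View pics/s1.png

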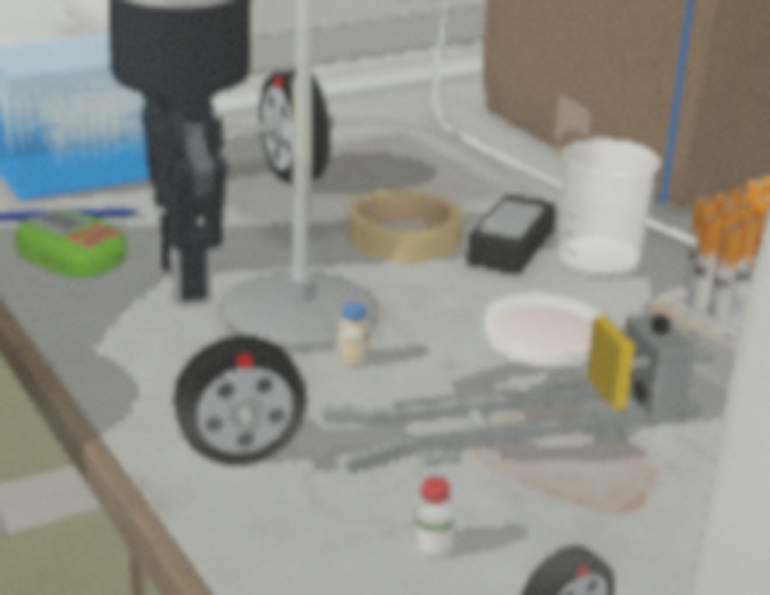

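```bash
python3 - <<'E'
from h import *
for z in (0,120,200,300): print(z,proj('top',[388,-191,z]),proj('scene',[388,-191,z]))
E
```

```text
0 [352.85903972 265.86927819] [274.52165829 260.15779664]
120 [357.90452456 267.72136945] [273.22474718 210.24905979]
200 [362.1943882  269.29608808] [272.26115627 173.16740871]
300 [369.09779106 271.83018193] [270.92502734 121.74946155]
```

View pics/top1.png

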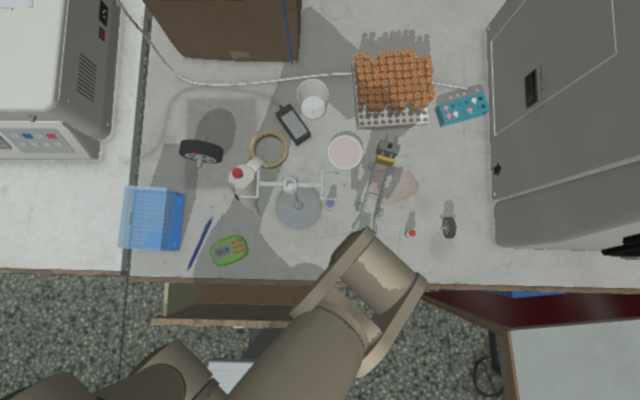

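View pics/scene1.png

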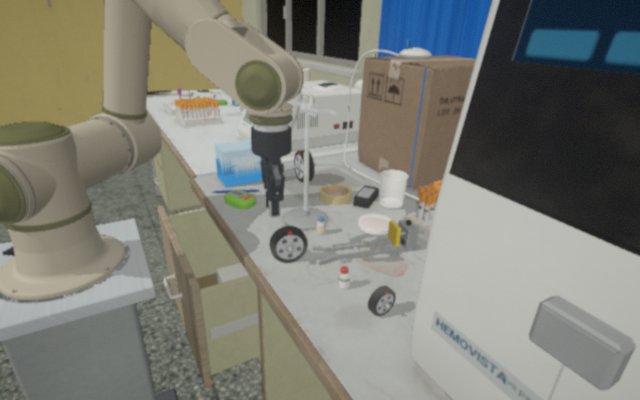

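```bash
python3 - <<'E'
from h import *
for z in (330,370,410):
    print(z,[ (atz('top',uv,z)-[388,-191,z]).round()[:2] for uv in((370,229),(345,235),(332,258),(330,268),(300,305),(425,290),(395,330))])
for uv in((264,84),(300,90),(240,84),(264,60),(264,108)):
    # height at vertical plane distance of TCP
    o,d=ray('scene',uv); import numpy as np
    t=(np.array([388,-191])-o[:2])@d[:2]/(d[:2]@d[:2]); print(uv,(o+t*d).round())
E
```

```text
330 [array([71.,  3.]), array([60., 44.]), array([22., 65.]), array([ 6., 68.]), array([-54., 115.]), array([-26., -87.]), array([-89., -38.])]
370 [array([68.,  9.]), array([58., 47.]), array([23., 66.]), array([ 8., 69.]), array([-48., 113.]), array([-22., -75.]), array([-81., -30.])]
410 [array([66., 14.]), array([56., 50.]), array([23., 68.]), array([ 9., 70.]), array([-43., 111.]), array([-18., -63.]), array([-73., -21.])]
(264, 84) [ 378. -187.  366.]
(300, 90) [ 435. -215.  357.]
(240, 84) [ 339. -174.  366.]
(264, 60) [ 380. -188.  406.]
(264, 108) [ 377. -187.  325.]
```

```bash
python3 - <<'E'
from h import *
S=lambda u,v:(220+u/5,140+v/5)
for h in(260,280,300,320):
    print(h,[ (nm,atz('top',S(*uv),h).round()[:2],proj('scene',atz('top',S(*uv),h)).round(1)) for nm,uv in(('rod',(505,222)),('near',(585,297)),('far',(590,162)),('Lrod',(200,218)))])
# arm fit
from scipy.optimize import least_squares
d=[([1.001,.313432,1.498466],[178.455,493.746,231.294]),([-.501485,-.0889382,1.95124],[345.98,-57.03,231.57]),([-.72956,.243926,1.9094],[388,-190.9,120.66])]
for j,p in d:
    r=np.hypot(p[0],p[1]); az=np.arctan2(p[1],p[0]); print('rplane',r*np.cos(az-j[0]),'lat',r*np.sin(az-j[0]))
b=cv2.imread('pics/scene0.png')[85:135,260:350]; cv2.imwrite('pics/br.png',cv2.resize(b,None,fx=8,fy=8,interpolation=2))
E
```

```text
260 [('rod', array([ 545., -105.]), array([321.3, 124.7])), ('near', array([ 518., -136.]), array([317.3, 129.1])), ('far', array([ 569., -137.]), array([337.8, 126.8])), ('Lrod', array([544.,   9.]), array([297.6, 114.5]))]
280 [('rod', array([ 542., -105.]), array([320.1, 115.9])), ('near', array([ 515., -135.]), array([316.1, 119.8])), ('far', array([ 565., -136.]), array([336.2, 117.8])), ('Lrod', array([540.,   5.]), array([296.9, 106.6]))]
300 [('rod', array([ 538., -105.]), array([318.8, 106.9])), ('near', array([ 512., -134.]), array([314.8, 110.3])), ('far', array([ 560., -135.]), array([334.6, 108.6])), ('Lrod', array([537.,   2.]), array([296.1,  98.6]))]
320 [('rod', array([ 534., -105.]), array([317.5,  97.6])), ('near', array([ 509., -133.]), array([313.5, 100.6])), ('far', array([ 555., -134.]), array([333. ,  99.2])), ('Lrod', array([533.,  -1.]), array([295.3,  90.3]))]
rplane 512.0089322906741 lat 116.09544692004013
rplane 330.79529103884244 lat 116.31447341808982
rplane 416.4842974346286 lat 116.30838314749205
```

View pics/br.png

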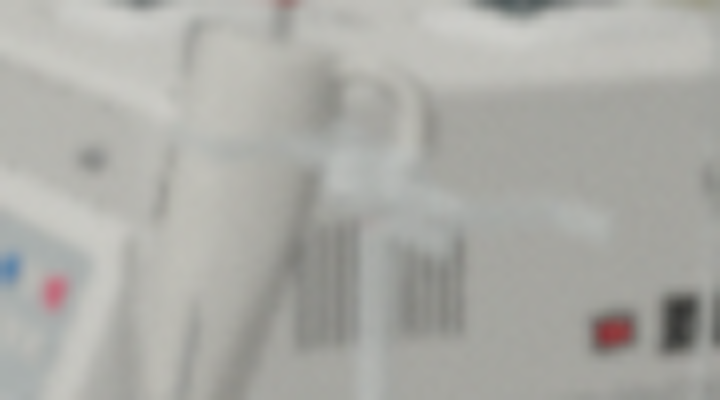

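```bash
python3 - <<'E'
import numpy as np
from scipy.optimize import fsolve
J=np.array([[.313432,1.498466],[-.0889382,1.95124],[.243926,1.9094]]);r=np.array([512,330.8,416.5]);z=np.array([231.3,231.6,120.7])
A=[];b=[]
for (a,c),R,Z in zip(J,r,z):
    A+=[[np.sin(a),np.sin(a+c),1,0],[np.cos(a),np.cos(a+c),0,1]]; b+=[R,Z]
x,res,_,_=np.linalg.lstsq(np.array(A),np.array(b),rcond=None); print(x,res)
L1,L2,c,k=x
for p,Z in(((400,-196),20),((500,-224),20),((560,-240),20),((600,-250),20),((615,-254),20)):
    R=np.hypot(*p); rp=np.sqrt(R**2-116.3**2); j1=np.arctan2(p[1],p[0])-np.arcsin(116.3/R)
    s=fsolve(lambda q:[L1*np.sin(q[0])+L2*np.sin(q[0]+q[1])+c-rp, L1*np.cos(q[0])+L2*np.cos(q[0]+q[1])+k-Z],[.5,1.6])
    pit=np.degrees(s.sum())-90
    e=np.array([np.cos(j1),np.sin(j1)]);n=np.array([-e[1],e[0]])
    out=[]
    for q in((562,-135),(513,-134)):
        d=np.array(q)-p; out.append(((d@e).round(),(d@n).round()))
    print(p,'j1',j1.round(2),s.round(2),'forearm down pitch',pit.round(1),'bracket in arm frame (ahead,left of TCP)',out, 'forearm axis z there',[ (Z+246-o[0]*np.tan(np.radians(pit))).round() for o in out])
E
```

```text
[431.4415925  397.52178948 -12.77915499 -82.45783694] [96.72003551]
(400, -196) j1 -0.72 [0.41 1.98] forearm down pitch 47.4 bracket in arm frame (ahead,left of TCP) [(np.float64(82.0), np.float64(153.0)), (np.float64(44.0), np.float64(121.0))] forearm axis z there [np.float64(177.0), np.float64(218.0)]
(500, -224) j1 -0.64 [0.6  1.67] forearm down pitch 39.8 bracket in arm frame (ahead,left of TCP) [(np.float64(-3.0), np.float64(108.0)), (np.float64(-43.0), np.float64(80.0))] forearm axis z there [np.float64(268.0), np.float64(302.0)]
(560, -240) j1 -0.6 [0.71 1.46] forearm down pitch 34.3 bracket in arm frame (ahead,left of TCP) [(np.float64(-57.0), np.float64(88.0)), (np.float64(-98.0), np.float64(61.0))] forearm axis z there [np.float64(305.0), np.float64(333.0)]
(600, -250) j1 -0.57 [0.8 1.3] forearm down pitch 30.1 bracket in arm frame (ahead,left of TCP) [(np.float64(-94.0), np.float64(76.0)), (np.float64(-136.0), np.float64(50.0))] forearm axis z there [np.float64(320.0), np.float64(345.0)]
(615, -254) j1 -0.57 [0.83 1.24] forearm down pitch 28.4 bracket in arm frame (ahead,left of TCP) [(np.float64(-109.0), np.float64(72.0)), (np.float64(-151.0), np.float64(46.0))] forearm axis z there [np.float64(325.0), np.float64(348.0)]
```

The arm's wrist will pass about 15 mm from the retort stand's brackets (z ≈ 290, y ≈ -134). I'm leaning the tool 0.05 rad away from them for more room, then lowering the fingers beside the tyre, behind the stubs.

```bash
python3 -m inch '[0,1,-0.09,0.025,0,0, 0,2.5,-0.18,0.05,0,0, 0,4,-0.18,0.05,0,0, 0,5.5,-0.18,0.05,0,0, 0,7,-0.18,0.05,0,0, 0,8.5,-0.18,0.05,0,0, 0,9.5,-0.18,0.05,0,0, 0,10.0,-0.18,0.05,0,0]' -0.035 20
python3 -m inch '[0,0,0,0,0,0, 0,0,0,0,0,0]'
cat > look.py <<'E'
import sys
from h import *
k=sys.argv[1]
u0,v0=[float(x) for x in sys.argv[2:4]] if len(sys.argv)>3 else (300,240)
b=ctrl.capture('scene'); a=ctrl.capture('top')
cv2.imwrite(f'pics/top_{k}.png',a[:,:,::-1])
x,y=int(u0)-90,int(v0)-70
c=b[y:y+140,x:x+180,::-1]
cv2.imwrite(f'pics/sc_{k}.png',cv2.resize(c,None,fx=4,fy=4,interpolation=cv2.INTER_CUBIC))
s=ctrl.sense(); M=rot(); f=s['force']
un=np.array([np.cos(np.radians(-14.2)),np.sin(np.radians(-14.2)),0]); nn=np.array([-un[1],un[0],0])
p=s['eef_pos']-np.array([608.8,-252.3,0])
print('t',s['time_s'],'tcp',s['eef_pos'].round(1),'dock xy',(p@un).round(1),(p@nn).round(1),'F',f.round(2),'along',(f@un).round(2),'yaw',np.degrees(np.arctan2(M[1,0],M[0,0])).round(2),'tau',s['tau'].round(1),'grip',round(s['grip_width'],3))
E
python3 look.py a 300 230
```

```text
time_s: 3.48
eef_pos: [387.8, -192.6, 20.4]
ee_rot: [0.719, -0.684, 0.084, -0.089]
force: [0.5, 0.0, 0.4]
grip_width: 0.52
time_s: 3.65
eef_pos: [388.0, -192.9, 21.2]
ee_rot: [0.719, -0.684, 0.084, -0.089]
force: [-0.0, -0.1, 0.4]
grip_width: 0.518
t 3.75 tcp [ 388.  -193.    21.2] dock xy -228.6 3.3 F [-0.34  0.09  0.5 ] along -0.36 yaw -14.12 tau [  0.  -36.7 -16.1   0.1   0.1   0. ] grip 0.518
```

View pics/sc_a.png

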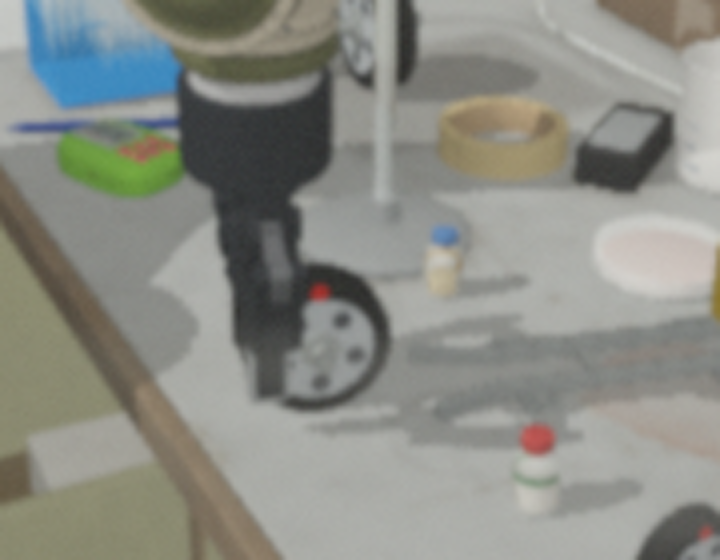

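View pics/top_a.png

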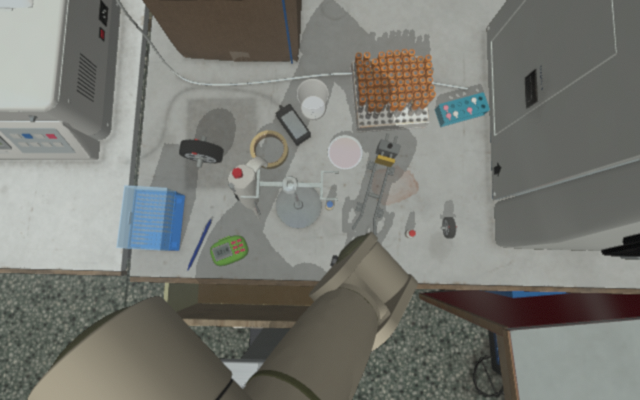

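```bash
python3 -m inch '[0.3,0,-0.01,0,0.01,0, 0.6,0,-0.02,0,0.02,0, 0.9,0,-0.03,0,0.035,0, 1.2,0,-0.04,0,0.035,0, 1.4,0,-0.05,0,0.035,0, 1.6,0,-0.06,0,0.035,0, 1.8,0,-0.07,0,0.035,0, 2.0,0,-0.08,0,0.035,0]'
python3 look.py b 310 230
```

```text
time_s: 4.42
eef_pos: [406.8, -198.3, 20.2]
ee_rot: [0.717, -0.682, 0.097, -0.101]
force: [-0.9, 0.3, 0.1]
grip_width: 0.519
t 4.5167 tcp [ 406.9 -198.4   20.2] dock xy -208.9 2.7 F [-0.4   0.79 -1.32] along -0.58 yaw -16.13 tau [  0.1 -38.8 -16.8   0.1   0.1   0. ] grip 0.518
```

View pics/sc_b.png

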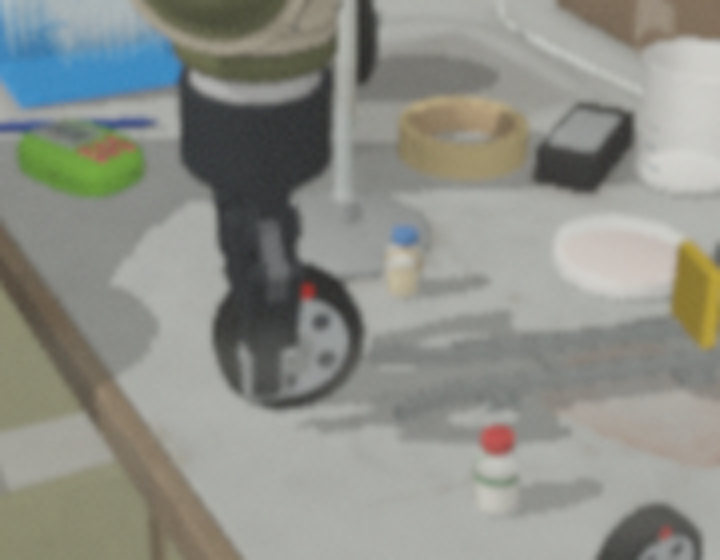

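```bash
python3 -m inch '[0.3,0,0,0,0,0, 0.6,0,0,0,0,0, 0.9,0,0,0,0,0, 1.2,0,0,0,0,0, 1.5,0,0,0,0,0, 1.8,0,0,0,0,0, 2.1,0,0,0,0,0, 2.4,0,0,0,0,0]'
python3 -m inch '[0.3,0,0,0,0,0, 0.6,0,0,0,0,0, 0.9,0,0,0,0,0, 1.2,0,0,0,0,0, 1.5,0,0,0,0,0, 1.8,0,0,0,0,0, 2.1,0,0,0,0,0, 2.4,0,0,0,0,0]'
python3 look.py c 325 225
```

```text
time_s: 5.18
eef_pos: [430.0, -205.1, 20.2]
ee_rot: [0.717, -0.682, 0.097, -0.101]
force: [0.9, -0.4, 0.3]
grip_width: 0.515
time_s: 5.85
eef_pos: [453.1, -211.7, 20.2]
ee_rot: [0.717, -0.682, 0.097, -0.101]
force: [-0.3, 1.3, 0.5]
grip_width: 0.519
t 5.95 tcp [ 453.2 -211.8   20.2] dock xy -160.8 1.1 F [ 0.25  0.59 -0.24] along 0.1 yaw -16.13 tau [  0.1 -43.4 -18.2   0.1   0.1   0. ] grip 0.521
```

View pics/sc_c.png

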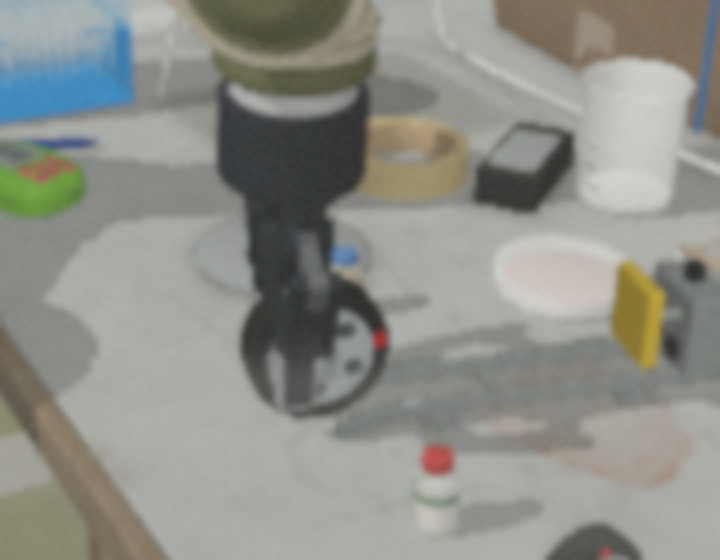

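View pics/top_c.png

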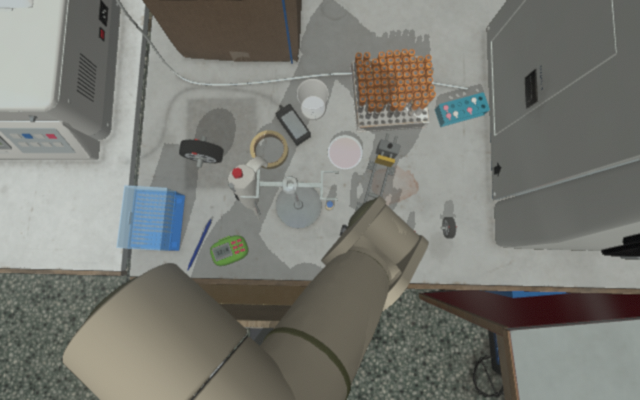

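Rolling without skid: the mark at (380,340) in the crop is about a quarter turn on after 55 mm. I'm squaring the tool to the lane and carrying on.

```bash
python3 -m inch '[0.3,0,0,0,-0.007,0, 0.6,0,0,0,-0.014,0, 0.9,0,0.01,0,-0.02,0, 1.2,0,0.02,0,-0.027,0, 1.5,0,0.03,0,-0.033,0, 1.8,0,0.04,0,-0.033,0, 2.1,0,0.05,0,-0.033,0, 2.4,0,0.06,0,-0.033,0]'
python3 -m inch '[0.3,0,0,0,0,0, 0.6,0,0,0,0,0, 0.9,0,0,0,0,0, 1.2,0,0,0,0,0, 1.5,0,0,0,0,0, 1.8,0,0,0,0,0, 2.1,0,0,0,0,0, 2.4,0,0,0,0,0]'
python3 look.py d 345 225
```

```text
time_s: 6.62
eef_pos: [476.2, -217.8, 20.1]
ee_rot: [0.719, -0.684, 0.086, -0.09]
force: [-0.5, -0.5, -0.0]
grip_width: 0.517
time_s: 7.28
eef_pos: [499.6, -223.8, 20.2]
ee_rot: [0.719, -0.684, 0.086, -0.09]
force: [-1.1, -0.2, -0.4]
grip_width: 0.517
t 7.3833 tcp [ 499.7 -223.8   20.1] dock xy -112.8 0.9 F [-0.25 -0.4   0.05] along -0.14 yaw -14.25 tau [  0.1 -48.  -19.6   0.1   0.1   0. ] grip 0.52
```

View pics/sc_d.png

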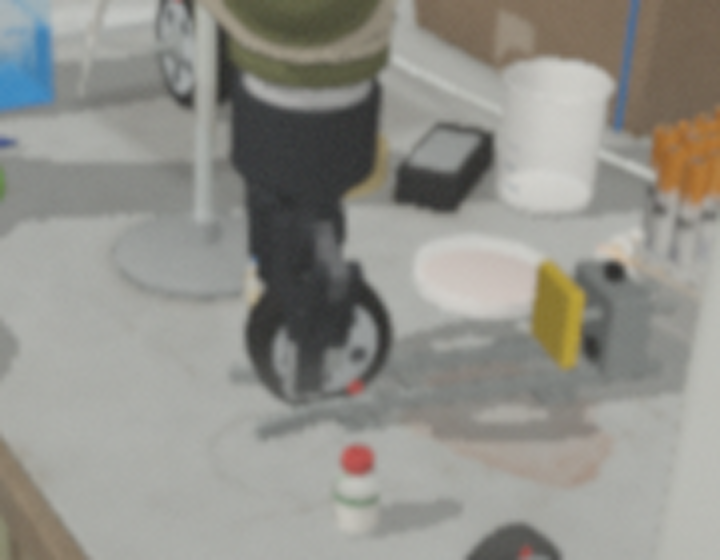

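View pics/top_d.png

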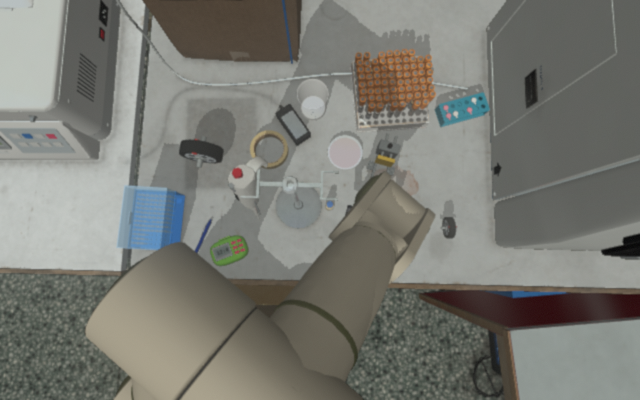

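```bash
python3 -m inch '[0.3,0,0,0,0,0, 0.6,0,0,0,0,0, 0.9,0,0,0,0,0, 1.2,0,0,0,0,0, 1.5,0,0,0,0,0, 1.7,0,0,0,0,0, 1.9,0,0,0,0,0, 2.1,0,0,0,0,0]'
python3 -m inch '[0.2,0,0,0,0,0, 0.4,0,0,0,0,0, 0.6,0,0,0,0,0, 0.7,0,0,0,0,0, 0.8,0,0,0,0,0, 0.9,0,0,0,0,0]'
python3 look.py e 355 225
```

```text
time_s: 8.05
eef_pos: [519.8, -228.8, 20.1]
ee_rot: [0.719, -0.684, 0.086, -0.09]
force: [0.1, -0.5, 0.0]
grip_width: 0.518
time_s: 8.55
eef_pos: [528.4, -231.1, 20.1]
ee_rot: [0.719, -0.684, 0.086, -0.09]
force: [-1.4, -0.2, 0.1]
grip_width: 0.518
t 8.65 tcp [ 528.5 -231.1   20.2] dock xy -83.0 0.9 F [ 0.06 -0.01  0.53] along 0.06 yaw -14.26 tau [  0.  -50.9 -20.3   0.1   0.1   0. ] grip 0.518
```

View pics/sc_e.png

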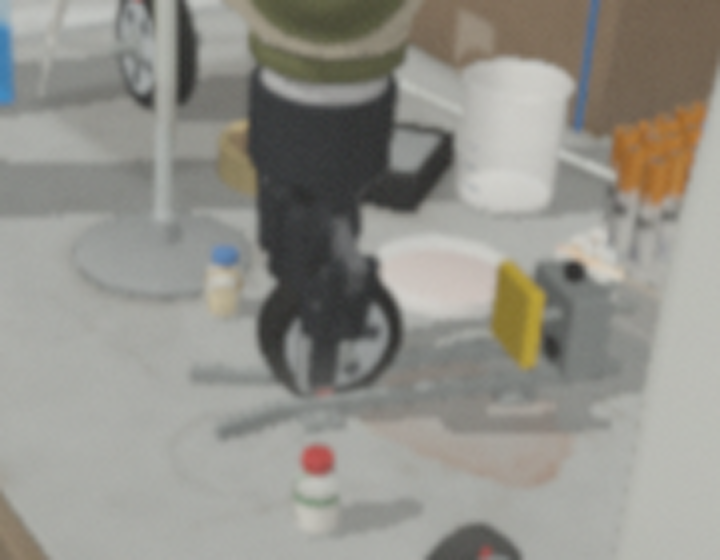

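View pics/top_e.png

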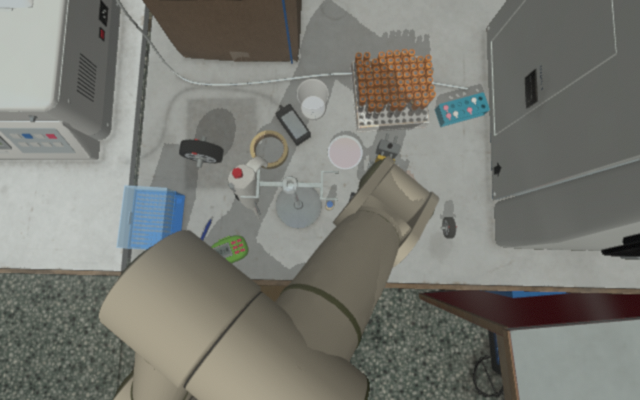

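Mark at the bottom, wheel in the lane ahead of the sill. Now over the sill, watching the force.

```bash
for i in 1; do python3 -m inch '[0.15,0,0,0,0,0, 0.3,0,0,0,0,0, 0.45,0,0,0,0,0, 0.6,0,0,0,0,0, 0.75,0,0,0,0,0]'
python3 -m inch '[0.15,0,0,0,0,0, 0.3,0,0,0,0,0, 0.45,0,0,0,0,0]'
python3 -m inch '[0.15,0,0,0,0,0, 0.3,0,0,0,0,0, 0.45,0,0,0,0,0]'; done
python3 look.py f 360 225
```

```text
time_s: 9.07
eef_pos: [535.4, -232.9, 20.2]
ee_rot: [0.719, -0.684, 0.086, -0.089]
force: [-5.9, 0.3, 4.3]
grip_width: 0.52
time_s: 9.32
eef_pos: [539.9, -234.0, 20.2]
ee_rot: [0.719, -0.684, 0.086, -0.09]
force: [-3.4, 1.5, 2.8]
grip_width: 0.519
time_s: 9.57
eef_pos: [544.6, -235.2, 20.1]
ee_rot: [0.719, -0.684, 0.085, -0.09]
force: [-1.2, 0.3, 1.3]
grip_width: 0.512
t 9.6667 tcp [ 544.7 -235.2   20.1] dock xy -66.4 0.9 F [-1.21  0.54  0.63] along -1.3 yaw -14.25 tau [  0.1 -52.4 -21.3   0.2  -0.2  -0. ] grip 0.517
```

View pics/sc_f.png

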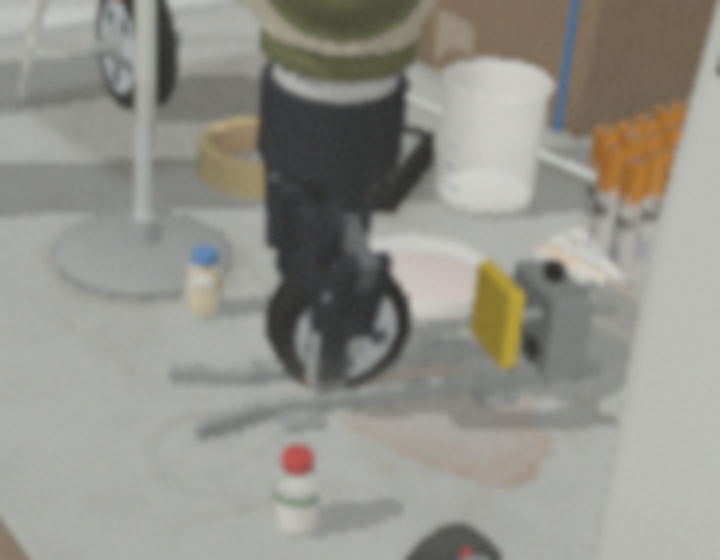

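```bash
python3 -m inch '[0.15,0,0,0,0,0, 0.3,0,0,0,0,0, 0.45,0,0,0,0,0, 0.6,0,0,0,0,0, 0.75,0,0,0,0,0, 0.9,0,0,0,0,0]'
python3 -m inch '[0.15,0,0,0,0,0, 0.3,0,0,0,0,0, 0.45,0,0,0,0,0, 0.6,0,0,0,0,0, 0.75,0,0,0,0,0, 0.9,0,0,0,0,0]'
python3 look.py g 370 225
```

```text
time_s: 10.17
eef_pos: [553.3, -237.4, 20.1]
ee_rot: [0.719, -0.684, 0.085, -0.09]
force: [0.2, -0.1, -0.4]
grip_width: 0.518
time_s: 10.67
eef_pos: [561.9, -239.6, 20.1]
ee_rot: [0.719, -0.684, 0.086, -0.09]
force: [0.2, -1.6, 0.3]
grip_width: 0.516
t 10.7667 tcp [ 562.  -239.6   20.1] dock xy -48.5 0.8 F [-0.42 -0.01 -0.22] along -0.41 yaw -14.25 tau [  0.  -54.2 -21.4   0.1   0.1   0. ] grip 0.516
```

View pics/sc_g.png

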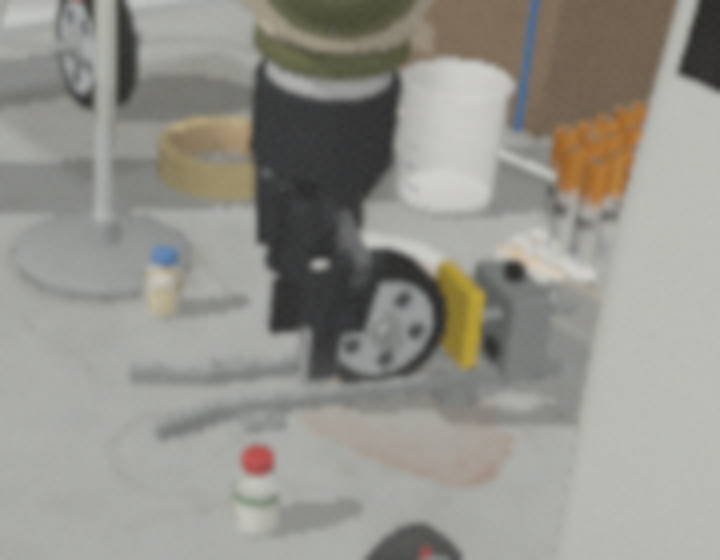

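View pics/top_g.png

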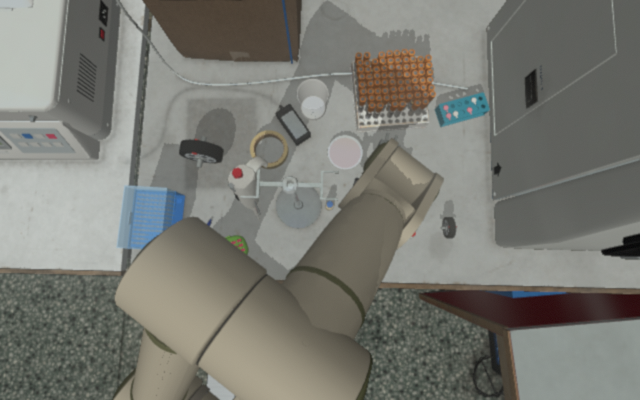

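```bash
python3 - <<'E'
from h import *
b=ctrl.capture('scene')[30:190,230:430,::-1]; cv2.imwrite('pics/arm.png',cv2.resize(b,None,fx=3.5,fy=3.5,interpolation=2))
b=cv2.imread('pics/top_g.png')[130:270,270:450]; cv2.imwrite('pics/armt.png',cv2.resize(b,None,fx=4,fy=4,interpolation=2))
E
```

```text
(no output)
```

View pics/arm.png

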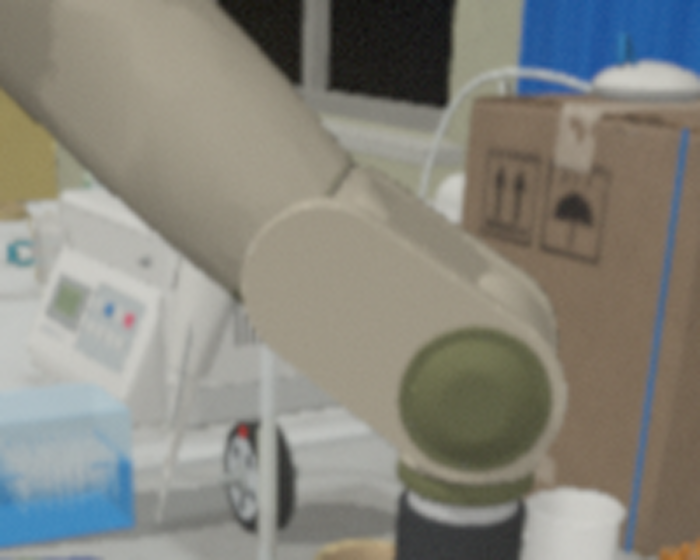

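View pics/armt.png

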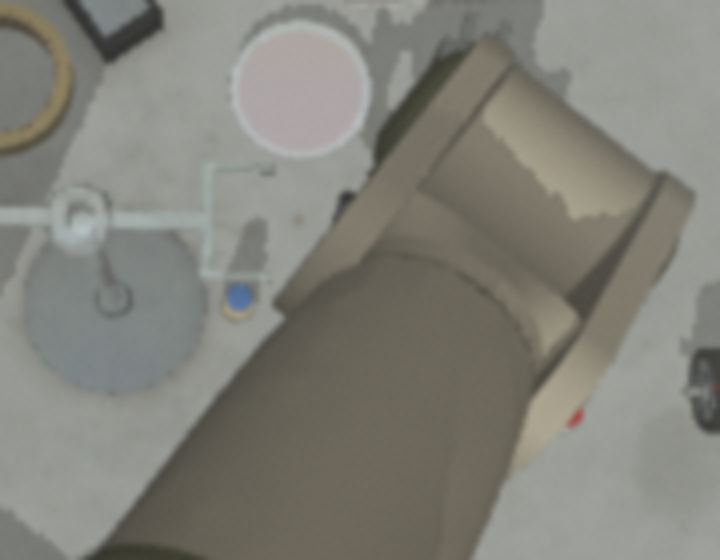

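The wheel is over the sill and down near the stop. The stub is at (388,325) in the crop, with the finger about 15 mm behind it. The rear corner of the fork is close to the stand's prong in the top view, so I'm adding a little more lean before advancing.

```bash
python3 -m inch '[0,0,0.05,0.013,0,0, 0,0,0.1,0.026,0,0, 0,0,0.15,0.04,0,0, 0.2,0,0.15,0.04,0,0, 0.4,0,0.15,0.04,0,0, 0.6,0,0.15,0.04,0,0, 0.8,0,0.15,0.04,0,0, 0.8,0,0.15,0.04,0,0]'
python3 look.py h 375 225
python3 - <<'E'
import cv2
b=cv2.imread('pics/top_h.png')[130:270,270:450]; cv2.imwrite('pics/armt2.png',cv2.resize(b,None,fx=4,fy=4,interpolation=2))
E
```

```text
time_s: 11.48
eef_pos: [570.3, -240.1, 20.2]
ee_rot: [0.732, -0.669, 0.084, -0.092]
force: [-0.5, 1.6, 0.0]
grip_width: 0.518
t 11.5833 tcp [ 570.  -240.    20.2] dock xy -40.7 2.4 F [0.47 0.7  0.21] along 0.28 yaw -14.24 tau [  0.  -55.1 -21.6   0.2   0.1   0. ] grip 0.52
```

View pics/sc_h.png

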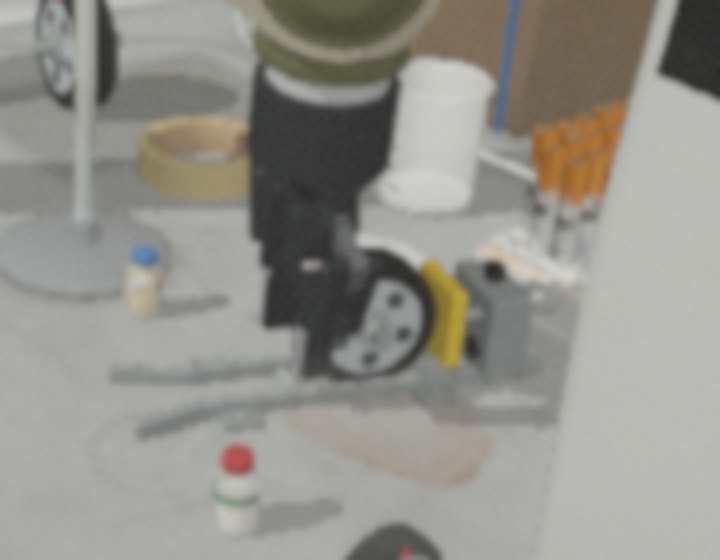

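View pics/armt2.png

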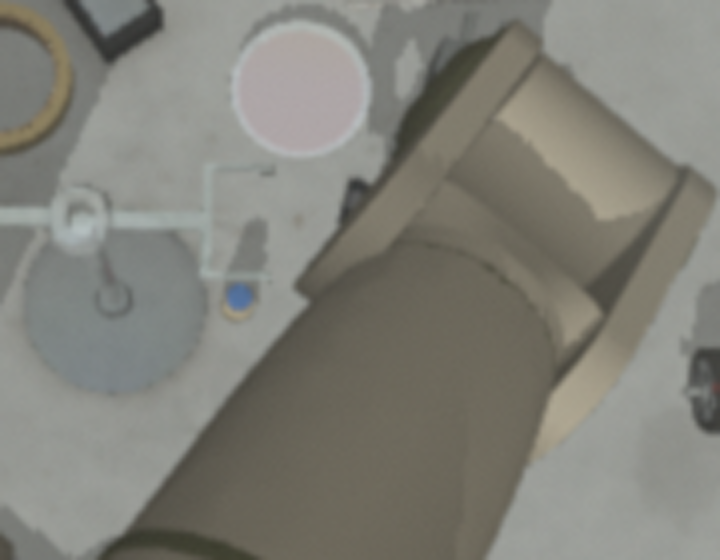

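```bash
python3 -m inch '[0.15,0,0,0,0,0, 0.3,0,0,0,0,0, 0.45,0,0,0,0,0, 0.6,0,0,0,0,0, 0.75,0,0,0,0,0]'
python3 -m inch '[0.1,0,0,0,0,0, 0.2,0,0,0,0,0, 0.3,0,0,0,0,0]'
python3 -m inch '[0.1,0,0,0,0,0, 0.2,0,0,0,0,0, 0.3,0,0,0,0,0]'
python3 -m inch '[0.1,0,0,0,0,0, 0.2,0,0,0,0,0, 0.3,0,0,0,0,0]'
python3 look.py i 380 225
```

```text
time_s: 12.0
eef_pos: [577.4, -242.0, 20.2]
ee_rot: [0.732, -0.669, 0.084, -0.092]
force: [0.1, -0.4, -0.1]
grip_width: 0.515
time_s: 12.25
eef_pos: [580.2, -242.7, 20.2]
ee_rot: [0.733, -0.669, 0.084, -0.092]
force: [0.8, 0.3, -0.2]
grip_width: 0.518
time_s: 12.5
eef_pos: [583.1, -243.4, 20.2]
ee_rot: [0.733, -0.669, 0.084, -0.092]
force: [-0.6, 0.5, -0.8]
grip_width: 0.518
time_s: 12.75
eef_pos: [586.0, -244.2, 20.2]
ee_rot: [0.732, -0.669, 0.084, -0.092]
force: [0.6, 0.4, -0.2]
grip_width: 0.52
t 12.85 tcp [ 586.  -244.2   20.2] dock xy -24.1 2.3 F [ 0.11 -0.65 -0.55] along 0.27 yaw -14.25 tau [  0.  -56.6 -22.1   0.2   0.1   0. ] grip 0.518
```

View pics/sc_i.png

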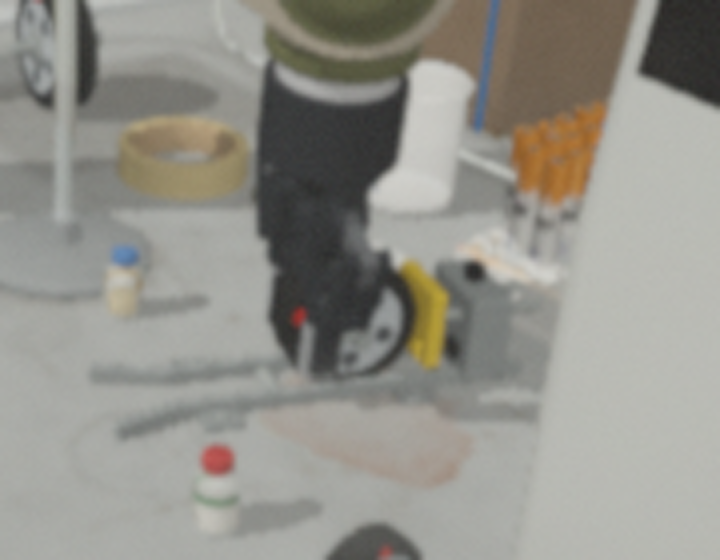

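```bash
python3 -m inch '[0.1,0,0,0,0,0, 0.2,0,0,0,0,0, 0.3,0,0,0,0,0]'
python3 -m inch '[0.1,0,0,0,0,0, 0.2,0,0,0,0,0]'
python3 -m inch '[0.1,0,0,0,0,0, 0.2,0,0,0,0,0]'
```

```text
time_s: 13.1
eef_pos: [588.9, -244.9, 20.2]
ee_rot: [0.732, -0.669, 0.084, -0.092]
force: [0.1, 0.4, 0.5]
grip_width: 0.52
time_s: 13.27
eef_pos: [590.8, -245.4, 20.2]
ee_rot: [0.732, -0.669, 0.084, -0.092]
force: [-1.0, 0.0, -0.8]
grip_width: 0.518
time_s: 13.43
eef_pos: [592.8, -245.9, 20.2]
ee_rot: [0.733, -0.669, 0.084, -0.092]
force: [-1.0, 0.6, 0.1]
grip_width: 0.516
```

```bash
python3 -m inch '[0.1,0,0,0,0,0, 0.2,0,0,0,0,0]'
python3 -m inch '[0.1,0,0,0,0,0, 0.2,0,0,0,0,0]'; python3 look.py j 385 225
```

```text
time_s: 13.6
eef_pos: [594.7, -246.4, 20.2]
ee_rot: [0.733, -0.669, 0.084, -0.092]
force: [0.6, 0.1, 0.0]
grip_width: 0.517
time_s: 13.77
eef_pos: [596.0, -246.8, 20.1]
ee_rot: [0.733, -0.669, 0.084, -0.091]
force: [-6.7, 0.6, 3.0]
grip_width: 0.518
t 13.8667 tcp [ 596.1 -246.9   20.1] dock xy -13.7 2.2 F [-5.34  0.63  2.04] along -5.33 yaw -14.26 tau [  1.3 -57.  -23.5   0.7  -0.7  -0.1] grip 0.521
```

View pics/sc_j.png

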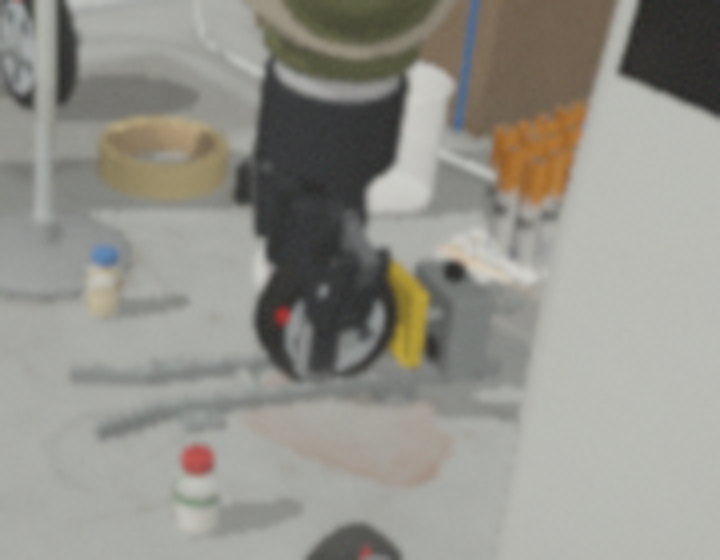

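View pics/top_j.png

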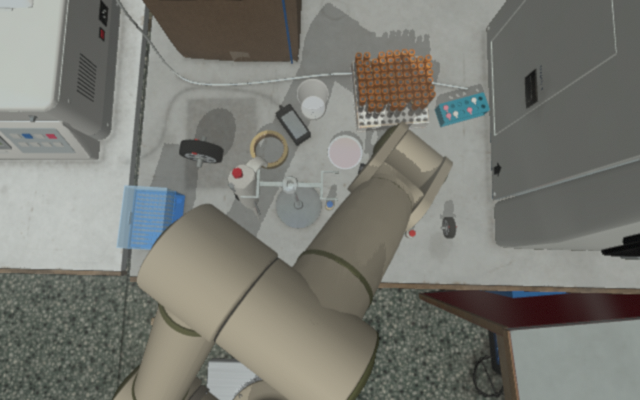

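```bash
python3 -m inch '[0.05,0,0,0,0,0, 0.05,0,0,0,0,0]'
python3 -m inch '[0.05,0,0,0,0,0, 0.05,0,0,0,0,0]'
```

```text
time_s: 14.03
eef_pos: [596.6, -247.0, 20.2]
ee_rot: [0.733, -0.669, 0.084, -0.091]
force: [-5.5, 0.2, 0.6]
grip_width: 0.517
time_s: 14.2
eef_pos: [597.1, -247.1, 20.3]
ee_rot: [0.733, -0.669, 0.084, -0.091]
force: [-5.5, 0.6, 1.9]
grip_width: 0.517
```

The stop is sliding at a steady ~5.5 N. I'm continuing in small steps until it goes rigid.

```bash
python3 -m inch '[0.05,0,0,0,0,0, 0.1,0,0,0,0,0, 0.15,0,0,0,0,0]'
python3 -m inch '[0.05,0,0,0,0,0, 0.1,0,0,0,0,0]'
python3 -m inch '[0.05,0,0,0,0,0, 0.1,0,0,0,0,0]'
```

```text
time_s: 14.45
eef_pos: [598.5, -247.5, 20.4]
ee_rot: [0.733, -0.669, 0.084, -0.091]
force: [-5.7, -0.5, 3.5]
grip_width: 0.516
time_s: 14.62
eef_pos: [599.5, -247.8, 20.4]
ee_rot: [0.732, -0.669, 0.084, -0.091]
force: [-6.9, -0.3, 3.4]
grip_width: 0.516
time_s: 14.78
eef_pos: [600.5, -248.1, 20.5]
ee_rot: [0.732, -0.669, 0.084, -0.091]
force: [-6.1, -0.1, 4.5]
grip_width: 0.52
```

```bash
python3 -m inch '[0.05,0,0,0,0,0, 0.1,0,0,0,0,0]'
python3 -m inch '[0.05,0,0,0,0,0, 0.1,0,0,0,0,0]'
python3 look.py k 385 225
```

```text
time_s: 14.95
eef_pos: [601.5, -248.4, 20.6]
ee_rot: [0.732, -0.669, 0.084, -0.091]
force: [-7.6, 0.5, 5.5]
grip_width: 0.515
time_s: 15.12
eef_pos: [602.5, -248.7, 20.6]
ee_rot: [0.732, -0.669, 0.084, -0.091]
force: [-6.1, 1.2, 5.4]
grip_width: 0.521
t 15.2167 tcp [ 602.5 -248.7   20.5] dock xy -7.0 2.0 F [-5.22  0.33  4.73] along -5.14 yaw -14.26 tau [  1.6 -56.3 -23.1   0.8  -0.8  -0.1] grip 0.518
```

View pics/sc_k.png

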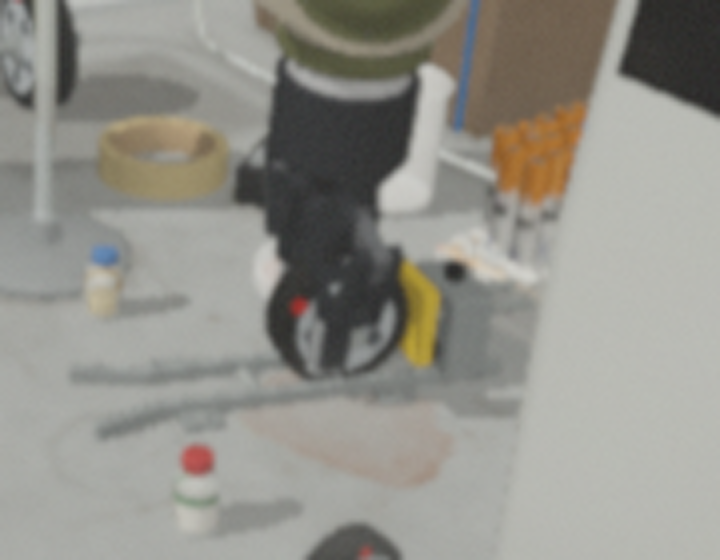

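```bash
python3 -m inch '[0.05,0,0,0,0,0, 0.1,0,0,0,0,0]'
python3 -m inch '[0.05,0,0,0,0,0, 0.1,0,0,0,0,0]'
python3 -m inch '[0.05,0,0,0,0,0, 0.1,0,0,0,0,0]'
```

```text
time_s: 15.38
eef_pos: [603.4, -248.9, 20.6]
ee_rot: [0.732, -0.669, 0.084, -0.091]
force: [-6.6, -0.6, 5.1]
grip_width: 0.518
time_s: 15.55
eef_pos: [604.4, -249.2, 20.6]
ee_rot: [0.732, -0.669, 0.084, -0.091]
force: [-6.3, 0.6, 4.8]
grip_width: 0.517
time_s: 15.72
eef_pos: [605.4, -249.4, 20.6]
ee_rot: [0.732, -0.669, 0.084, -0.091]
force: [-6.3, -0.1, 4.6]
grip_width: 0.516
```

```bash
python3 -m inch '[0.05,0,0,0,0,0, 0.1,0,0,0,0,0]'
python3 -m inch '[0.05,0,0,0,0,0, 0.1,0,0,0,0,0]'
```

```text
time_s: 15.88
eef_pos: [605.9, -249.5, 20.6]
ee_rot: [0.733, -0.669, 0.085, -0.091]
force: [-11.5, 0.5, 7.6]
grip_width: 0.517
time_s: 16.05
eef_pos: [606.0, -249.6, 20.5]
ee_rot: [0.733, -0.669, 0.085, -0.09]
force: [-17.3, 2.0, 11.0]
grip_width: 0.513
```

```bash
python3 -m inch '[0.05,0,0,0,0,0, 0.1,0,0,0,0,0]'
python3 look.py l 385 225
```

```text
time_s: 16.22
eef_pos: [606.1, -249.6, 20.5]
ee_rot: [0.733, -0.669, 0.086, -0.089]
force: [-22.7, 3.5, 13.7]
grip_width: 0.516
t 16.3167 tcp [ 606.1 -249.6   20.5] dock xy -3.3 1.9 F [-20.43   2.77  13.39] along -20.49 yaw -14.22 tau [  3.7 -53.3 -26.9   2.1  -4.1  -0.1] grip 0.515
```

View pics/sc_l.png

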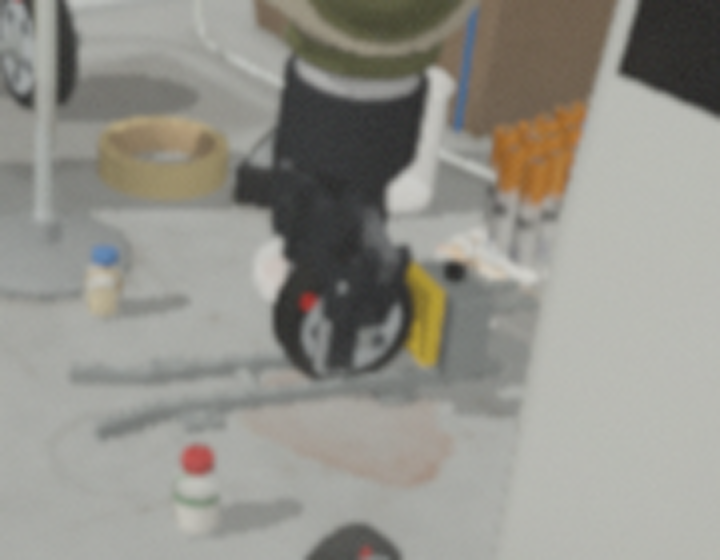

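View pics/top_l.png

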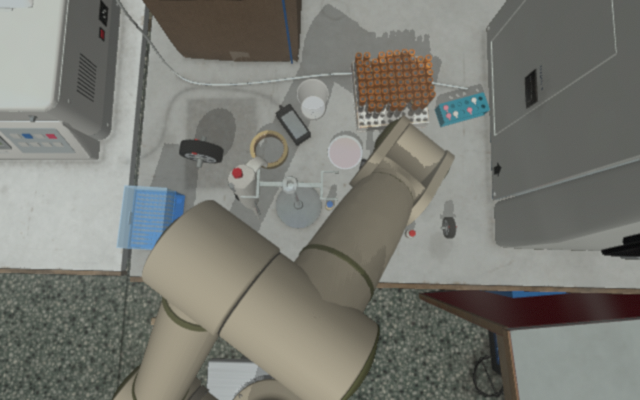

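The stop is rigid now, with along-lane force at about 20 N, so that last step went further than I wanted. Backing off about 1.2 mm to bring it down to ~12 N.

```bash
python3 -m inch '[-0.12,0,0,0,0,0, -0.12,0,0,0,0,0]'
```

```text
time_s: 16.48
eef_pos: [605.9, -249.6, 20.5]
ee_rot: [0.733, -0.669, 0.085, -0.09]
force: [-14.0, 1.4, 8.8]
grip_width: 0.519
```

```bash
python3 -m inch '[-0.02,0,0,0,0,0, -0.02,0,0,0,0,0, -0.02,0,0,0,0,0, -0.02,0,0,0,0,0, -0.02,0,0,0,0,0, -0.02,0,0,0,0,0, -0.02,0,0,0,0,0, -0.02,0,0,0,0,0]'
python3 -m inch '[0,0,0,0,0,0, 0,0,0,0,0,0, 0,0,0,0,0,0, 0,0,0,0,0,0, 0,0,0,0,0,0, 0,0,0,0,0,0, 0,0,0,0,0,0, 0,0,0,0,0,0]'
python3 look.py m 385 225
```

```text
time_s: 17.15
eef_pos: [606.0, -249.5, 20.6]
ee_rot: [0.733, -0.669, 0.085, -0.09]
force: [-12.8, 1.0, 7.7]
grip_width: 0.511
time_s: 17.82
eef_pos: [605.9, -249.6, 20.5]
ee_rot: [0.733, -0.669, 0.085, -0.09]
force: [-12.4, 0.8, 8.1]
grip_width: 0.513
t 17.9167 tcp [ 605.9 -249.5   20.5] dock xy -3.5 2.0 F [-12.67   0.45   8.54] along -12.39 yaw -14.24 tau [  2.6 -55.1 -24.9   1.4  -2.4  -0.1] grip 0.519
```

```bash
python3 -m inch '[-0.05,0,0,0,0,0, -0.1,0,0,0,0,0, -0.15,0,0,0,0,0, -0.2,0,0,0,0,0, -0.25,0,0,0,0,0, -0.35,0,0,0,0,0, -0.45,0,0,0,0,0, -0.6,0,0,0,0,0]'
python3 -m inch '[-0.3,0,0,0,0,0, -0.8,0,0,0,0,0, -1.3,0,0,0,0,0, -1.9,0,0,0,0,0, -2.5,0,0,0,0,0, -3.1,0,0,0,0,0, -3.7,0,0,0,0,0, -4.3,0,0,0,0,0]'
python3 look.py n 385 225
```

```text
time_s: 18.58
eef_pos: [601.6, -248.0, 20.1]
ee_rot: [0.733, -0.669, 0.084, -0.092]
force: [0.9, -0.6, 0.1]
grip_width: 0.517
time_s: 19.25
eef_pos: [559.2, -237.4, 20.3]
ee_rot: [0.732, -0.669, 0.084, -0.092]
force: [-0.2, -0.4, 0.4]
grip_width: 0.516
t 19.35 tcp [ 559.1 -237.3   20.3] dock xy -51.9 2.3 F [-0.66 -0.31 -0.48] along -0.56 yaw -14.27 tau [ -0.1 -54.5 -20.6   0.2   0.   -0.1] grip 0.518
```

View pics/sc_n.png

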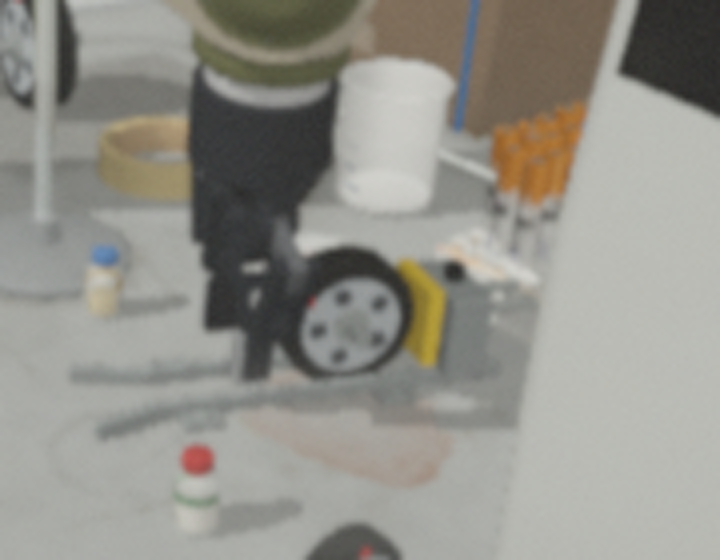

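Wheel stands free against the stop at (352,318). Retreating the way I came, to clear the view.

```bash
python3 -m inch '[-1,0,0,0,0,0, -2.5,0,0,0,0,0, -4,0,0,0,0,0, -5.5,0,0,0,0,0, -7,0,0,0,0,0, -8.5,0,0,0,0,0, -10,0,0,0,0,0, -11.5,0,0,0,0,0]'
python3 -m inch '[-1.5,0,0,0,0,0, -3,0,0,0,0,0, -4.5,0,0,0,0,0, -5.5,-1,0,0,0,0, -6,-3,0,0,0,0, -6,-5,0,0,0,0, -6,-7,0,0,0,0, -6,-9,0,0,0,0]'
python3 look.py o 385 225
python3 - <<'E'
from h import *
a=cv2.imread('pics/top_o.png')[120:270,300:450]; cv2.imwrite('pics/to.png',cv2.resize(a,None,fx=4,fy=4,interpolation=2))
for n in('top','scene'):
    for t in('vial_blue','vial_red','petri','stop_slide','wheel'): print(n,t,[(d['score'],d['uv']) for d in ctrl.search_frame(t,n)][:3])
E
```

```text
time_s: 20.02
eef_pos: [447.9, -209.1, 20.4]
ee_rot: [0.732, -0.669, 0.084, -0.092]
force: [0.1, -1.1, -0.5]
grip_width: 0.517
time_s: 20.68
eef_pos: [388.2, -202.4, 111.1]
ee_rot: [0.732, -0.67, 0.084, -0.092]
force: [0.1, 0.6, -0.2]
grip_width: 0.518
t 20.7833 tcp [ 389.4 -203.6  112.5] dock xy -224.6 -6.6 F [-0.29 -0.74 -0.45] along -0.1 yaw -14.26 tau [ -0.  -36.3 -21.5   0.1   0.7   0. ] grip 0.514
top vial_blue []
top vial_red [(0.39, [409.4, 231.3])]
top petri [(0.75, [342.4, 151.4])]
top stop_slide [(0.72, [389.7, 156.1])]
top wheel [(0.98, [380.1, 171.3]), (0.71, [447.7, 226.2])]
scene vial_blue [(0.57, [318.8, 226.1])]
scene vial_red [(0.76, [343.3, 278.3])]
scene petri [(0.48, [368.3, 215.7])]
scene stop_slide [(0.74, [401.8, 231.7])]
scene wheel [(0.8, [384.3, 296.1]), (0.76, [382.3, 233.9]), (0.67, [301.9, 166.4])]
```

View pics/sc_o.png

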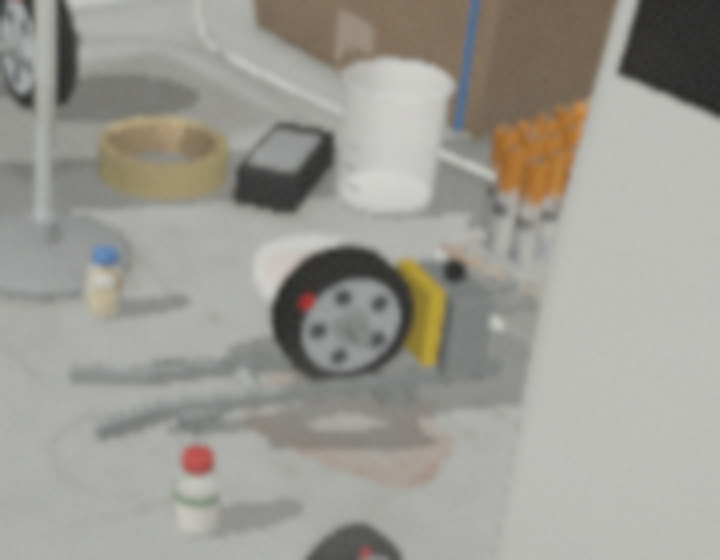

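View pics/to.png

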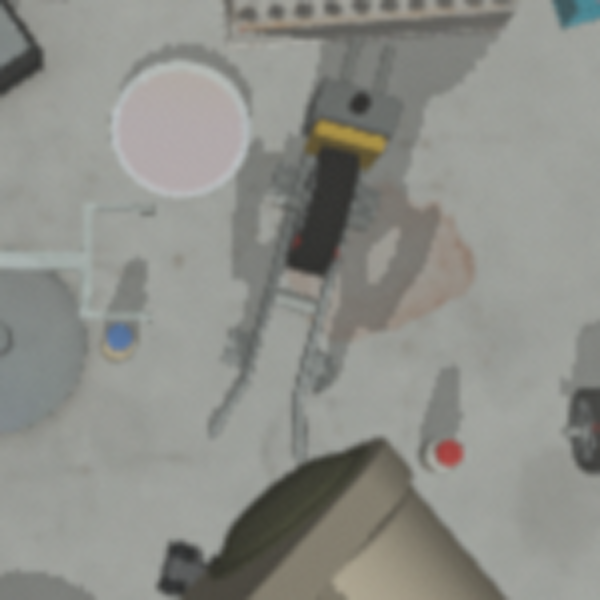

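The wheel stands straight between the rails against the stop, the plate is where it was under the press, and the vials and dish haven't moved. Handing in.

```bash
python3 -m inch '[0,0,0,0,0,0, 0,0,0,0,0,0]'; python3 -c "
from rig import ctrl
print(ctrl.finish_job())"
```

```text
time_s: 21.45
eef_pos: [388.2, -202.2, 109.8]
ee_rot: [0.733, -0.669, 0.084, -0.092]
force: [-0.4, -0.7, -0.4]
grip_width: 0.517
the job is handed in; nothing more can be done
None
```

I rolled the 80 mm wheel into the dock by its axle stubs, over the sill and against the yellow stop until it went rigid. I handed the job in at about 21.5 s; no verdict came back.

- **Rolling:** the fingers straddled the tyre without gripping it. The red dot was at the bottom just before the sill, so the wheel turned rather than skidded.
- **Pressing:** I held about 12.5 N along the lane for about 1.4 s.
- **Last check:** the final pictures show the wheel upright and clear of the gripper between the rails. The yellow plate is still where it was under the press. The vials and dish look undisturbed.

**What went over:** when the stop went rigid, one step too many took the push past the 22 N you asked for. It peaked at about 23 N along the lane. With the upward rub on the fingers that makes roughly 26–27 N at the wrist sensor, which is noisy by about 1 N. I backed off about a quarter of a second later, but that peak may have passed the 25 N fail limit on finger contact.

I judged "fully home" from the stop going rigid and from the pictures, because the stop's travel could not be read directly. The picture searches missed the blue vial in the last top view. It is visible there and was found in the scene view.

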